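Load the thread stand in reverse order

TASK

The steel thread stand will be turned round to go behind the sewing machine, so load it in reverse: move the four thread packages from the pegs of the wooden rack onto the pins of the stand so that, seen from the robot, their left-to-right order is the reverse of what it was on the rack (the leftmost package ends on the rightmost pin, and so on). Lower each one over its pin without dropping it or tipping it over, and leave all four standing upright, fully down on the stand and let go.

Things in the scene. Friction and masses are not known exactly. Their poses are not given: they have to be found in the camera images.
- cone: thread cone, tapered, ecru thread on white plastic core: 57 mm across at the foot, 37 at the top (42 mm at 62 mm up), 85 mm tall, 0.11 kg; bore 37 mm at the foot, 17 at the top; open right through. Origin: centre of its underside, z up its axis. Starts upright on the peg 'peg_cone', underside 4 mm above that peg's origin. Grip from above, the fingers closing across the row (rack's x).
- tube: slim straight tube of grey thread on a brown cardboard core: 42 mm across, 75 mm tall, 0.09 kg; bore 26 mm; open right through. Origin: centre of its underside, z up its axis. Starts upright on the peg 'peg_tube', underside 4 mm above that peg's origin. Grip from above, the fingers closing across the row (rack's x).
- spool: wooden spool, a flange at each end, oat thread between: 50 mm across the flanges (feels 50 mm wide at all heights), 62 mm tall, 0.09 kg; bore 26 mm; open right through. Origin: centre of its underside, z up its axis. Starts upright on the peg 'peg_spool', underside 4 mm above that peg's origin. Grip from above, the fingers closing across the row (rack's x).
- cheese: squat wide package of cream thread on a black core: 60 mm across, 54 mm tall, 0.13 kg; bore 28 mm; open right through. Origin: centre of its underside, z up its axis. Starts upright on the peg 'peg_cheese', underside 4 mm above that peg's origin. Grip from above, the fingers closing across the row (rack's x).
- rack: fixed wooden rack: board 90 x 330 x 12 mm, end cheeks 34 mm high, rail at the back (40 mm behind the row, top 28 mm high). Origin: centre of its underside; x away from the robot, +y to the left along the row (turned up to 0.18 rad). Its four peg places: x 0, y +112.5 (leftmost), +37.5, -37.5, -112.5 mm, z 12 mm.
- stand: fixed grey steel thread stand, before or behind the rack: plate 100 x 330 mm, four bare steel pins 8 mm across, tips z 58 mm, at x 0, y +112.5 (leftmost), +37.5, -37.5, -112.5 mm; packages rest on black foam discs, top z 12 mm. Low guide bar 42 mm behind the pins, top 22 mm high. Origin: centre of its underside; x away from the robot, +y left along the row (turned up to 0.18 rad).
- peg_cone: one of the four fixed pegs of the wooden rack: disc 66 mm across, 4 mm thick, lying on the board, with a dowel 8 mm across, tip 52 mm above the origin. Origin: centre of the disc's underside. Carries 'cone' at the start. Which of the rack's four places it has changes from start to start.
- peg_tube: one of the four fixed pegs of the wooden rack: disc 66 mm across, 4 mm thick, lying on the board, with a dowel 8 mm across, tip 52 mm above the origin. Origin: centre of the disc's underside. Carries 'tube' at the start. Which of the rack's four places it has changes from start to start.
- peg_spool: one of the four fixed pegs of the wooden rack: disc 66 mm across, 4 mm thick, lying on the board, with a dowel 8 mm across, tip 52 mm above the origin. Origin: centre of the disc's underside. Carries 'spool' at the start. Which of the rack's four places it has changes from start to start.
- peg_cheese: one of the four fixed pegs of the wooden rack: disc 66 mm across, 4 mm thick, lying on the board, with a dowel 8 mm across, tip 52 mm above the origin. Origin: centre of the disc's underside. Carries 'cheese' at the start. Which of the rack's four places it has changes from start to start.
Things that resemble listed ones, but are neither listed nor needed, are in the scene too. What is shaped like the cheese but purple is not meant.

How it is judged:
By the outcome, as a careful person would: the job done as asked, in the order asked, and still so for the second after the job is handed in, with the robot touching nothing.
It also fails if it takes over 80 s, if anything falls off the work surface, if the arm or the gripper's body presses on something with over 40 N, if the wrist force passes 120 N, or if a joint passes its speed limit or range.

ROBOT

A 6-joint arm with a two-finger parallel gripper is mounted at the origin on a cart in front of the work surface, level with it; the furniture and walls round the work are solid. World frame = base frame: x ahead of the robot, y to its left, z up, the work surface at z = 0. Lengths are in mm, angles in rad, forces in N, time in s.
With the tool pointing down it reaches from about 350 to 925 mm from the base axis. Payload 6.4 kg.
Tool frame: the origin (TCP) lies between the finger pads; the fingertips stand ahead of it and the grasp point (between the pads) lies 6 mm ahead of it (bot.finger_overhang is the z of the fingertips in the tool frame, in mm); z points along the fingers, y is the line along which they close (so a half turn about z gives the same grasp; the last joint's range is limited). The gripper opens to 94 mm and grips with 3 to 60 N. Pads are 16 mm wide; open, the fingers measure 119 mm over their backs; the gripper's body (75 mm by 177 mm) begins 78 mm behind the grasp point.
Start: joints at [1.149, 0.245, 1.558, -0, 1.339, -0.174], TCP at [159.423, 630.157, 230.455] pointing down, gripper open.
Joint ranges: [-3.13, 3.13], [-1.02, 2.26], [0.13, 2.54], [-0.95, 4.09], [0.21, 2.88], [-2.74, 2.74]. Speed limits (rad/s): [2.57, 2.57, 3.14, 3.14, 3.14, 3.14].

INTERFACE

Orientations are given as a rotation vector (axis times angle).
In Python, from cell import bot gives the robot as it stands. The module is installed in compiled form; this text tells all that it offers. Calls block until the motion is done:
- bot.movep(position, orientation): joint-space move of the TCP to a pose.
- bot.line_to(position, vel=150, attitude=None, f_stop=None): straight line of the TCP; attitude=None keeps the orientation; vel is the mean speed in mm/s. With f_stop (N) it stops when the force on the tool has changed by that much, and returns True; else False.
- bot.set_joints(angles): joint-space move.
- bot.move_gripper(opening, newtons=None): opening from 0.0 (shut) to 1.0 (fully open); newtons is the grip in N (None keeps the last); returns when the fingers have stopped.
- bot.wait(seconds).
- bot.solve_ik(position, orientation): joint angles nearest the present ones, or None.
- bot.read_state(): the state.
- bot.capture(name): name is "side" or "top" or "wrist"; returns the picture (400x640x3 uint8, red, green, blue); there is no depth.
- bot.camera_info(name): a dict with "camera_matrix" (3x3 intrinsics, pixels), "world_to_cam" (4x4, takes a point from world to camera coordinates); the wrist camera has in their place "hand_eye" (4x4, takes a point from camera to tool coordinates, whose origin is the TCP and whose axes are the flange's). Camera axes: x right, y down, z forward; pixel columns grow to the right and rows downward; lengths in mm; the calibration is good to about 2 mm. A picture is of the moment at which its call begins: read the wrist's pose just before it. camera_info takes no time and is no camera call.
A pose or a line that the arm cannot do raises bot.PlanningError and nothing moves.
- bot.sign_off(): hands the job in; it is judged then, once.
Trained networks look in the newest picture that a camera, given by its name, has taken for a name from the list of things; names that differ only in an ending like _2 or _b are one class to them, and where a whole thing is asked for, a point or a joint stands for the part that bears it (a point fixed in the world has none). Each returns a list of dicts, best first, with "score" (0 to 1); they miss things now and then, are a little off and sometimes report something else, mostly with a low value. They report only what shows in the picture. A call takes as long as a camera call. They do not tell look-alikes from the thing itself.
- bot.silhouettes(thing, camera): "mask" (400x640 bool, what is visible of it).
- bot.place_of(thing, camera): "position" ([x, y, z] in mm, in world coordinates, good to about 4 mm: a listed point, or the origin of a listed thing).
The state is a dict: "time_s": time; "joints": joint angles; "joint_velocities": joint speeds; "joint_efforts": joint torques, N m; "tool_pos": TCP position; "orientation": TCP orientation; "wrist_force": force on the tool from outside, world axes, zero at the start; "moment": the same for the moment, N m; "finger_gap": opening from 0.0 (shut) to 1.0 (fully open); "grasp_force": force on a finger pad.
Only numpy, scipy, OpenCV 4.12 (cv2) and the standard library are available. Lean on these libraries where they do the work, as an engineer would, in place of code of your own. Each camera call takes 0.05 s, during which the arm holds its last target. There are 200 camera calls.

## Working session

There is one attempt and no reset: what is moved stays moved. The work goes in short steps, each a Python script; the robot and the scene stay as the last script left them, time stands still between calls to the robot, and variables do not carry over. Pictures are saved under pics/ and viewed, at most 14 in all, crops included, and the job is handed in when it is done.

```bash
mkdir -p pics; python3 - <<'E'
from cell import bot
import cv2,numpy as np
for c in("top","side"):
    im=bot.capture(c);cv2.imwrite(f"pics/{c}0.png",im[:,:,::-1])
    for t in("rack","stand","cone","tube","spool","cheese","peg_cone","peg_tube","peg_spool","peg_cheese"):
        print(c,t,[(np.round(d["position"]).astype(int).tolist(),round(d["score"],2)) for d in bot.place_of(t,c)])
print(bot.read_state()["time_s"],bot.finger_overhang, bot.read_state()["orientation"])
E
```

```text
top rack [([650, -71, 1], 0.81)]
top stand [([450, 85, -3], 0.69)]
top cone [([652, 41, 16], 0.73)]
top tube [([646, -184, 17], 0.66)]
top spool [([653, -40, 16], 0.7)]
top cheese [([442, -237, 2], 0.8), ([648, -110, 16], 0.68)]
top peg_cone [([658, 40, 13], 0.52)]
top peg_tube [([639, -186, 12], 0.68)]
top peg_spool [([653, -34, 10], 0.81)]
top peg_cheese [([644, -108, 11], 0.47)]
side rack [([648, -70, 1], 0.71)]
side stand [([456, 83, 1], 0.85)]
side cone [([654, 39, 13], 0.68), ([642, -185, 12], 0.52)]
side tube [([641, -186, 16], 0.59)]
side spool [([652, -35, 15], 0.83)]
side cheese [([646, -110, 12], 0.9), ([435, -244, -1], 0.67)]
side peg_cone [([651, 39, 15], 0.59)]
side peg_tube [([640, -184, 12], 0.84)]
side peg_spool [([649, -32, 14], 0.47)]
side peg_cheese [([648, -113, 12], 0.48), ([654, 38, 12], 0.38)]
1.1 25.0 [ 3.88248062e-01  3.11749684e+00 -1.01960531e-04]
```

View pics/top0.png

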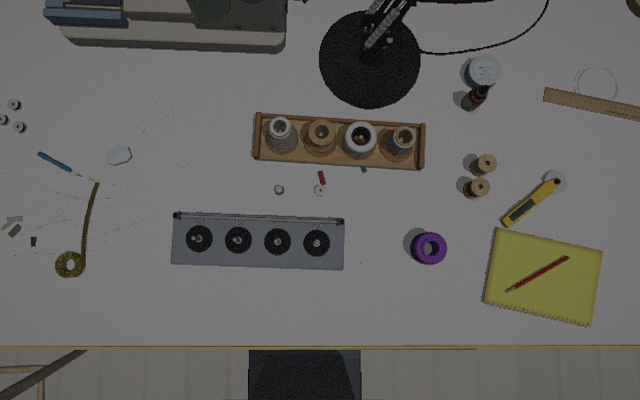

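View pics/side0.png

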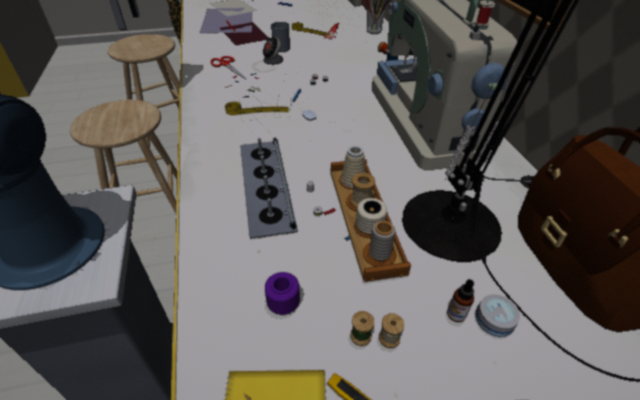

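The top view shows the rack holding, left to right, cone (281,130), spool (321,133), cheese (361,138) and tube (403,140). The stand's discs are at (199,238) to (316,243). There are two cheese candidates: the cream package with a black core at (361,138) on the rack, and the purple one at (430,248). The cream one fits because purple is excluded. The small spools at (485,163) and (477,187) are not on pegs, so they aren't meant. I'll confirm with a crop and measure both rows.

```bash
cat > h.py <<'E'
from cell import bot
import numpy as np,cv2
from scipy.spatial.transform import Rotation as R
def ray(c,uv,z):
    I=bot.camera_info(c);W=np.linalg.inv(I["world_to_cam"])
    d=W[:3,:3]@np.linalg.inv(I["camera_matrix"])@[uv[0],uv[1],1];o=W[:3,3]
    return o+d*(z-o[2])/d[2]
def proj(c,p):
    I=bot.camera_info(c);q=I["camera_matrix"]@(I["world_to_cam"]@np.r_[p,1])[:3]
    return q[:2]/q[2]
Y=np.array([112.5,37.5,-37.5,-112.5])
def fitrow(P): # centre, yaw from 4 points, left to right
    P=np.array(P)[:,:2];c=P.mean(0);v=(Y[:,None]*(P-c)).sum(0);yaw=np.arctan2(-v[0],v[1])
    return c,yaw,np.abs(P-rowpts(c,yaw)).max()
def rowpts(c,yaw): return np.array([[c[0]-np.sin(yaw)*y,c[1]+np.cos(yaw)*y] for y in Y])
def att(yaw,k=0):
    a=np.pi/4+yaw/2+k*np.pi/2
    return np.pi*np.array([np.cos(a),np.sin(a),0])
E
python3 - <<'E'
from h import *
ims={c:cv2.imread(f"pics/{c}0.png") for c in("top","side")}
# stand discs: dark blobs near predicted places
for c in ims:
    g=cv2.cvtColor(ims[c],cv2.COLOR_BGR2GRAY);m=(g<45).astype(np.uint8)
    m=cv2.morphologyEx(m,cv2.MORPH_CLOSE,np.ones((5,5)))
    n,l,s,ce=cv2.connectedComponentsWithStats(m)
    w=[]
    for i in range(1,n):
        p=ray(c,ce[i],12)
        if 150<s[i,4]<900 and abs(p[0]-453)<60 and abs(p[1]-85)<160: w.append(p); print(c,ce[i].round(1),s[i],p.round(1))
    if len(w)==4:
        w=sorted(w,key=lambda p:-p[1]);print("stand",c,fitrow(w))
T=dict(cone=0,spool=1,cheese=2,tube=3)
P=[[(658+652+654+651)/4,(41+40+39+39)/4],[(653+653+652+649)/4,(-40-34-35-32)/4],[(648+644+646+648)/4,(-110-108-110-113)/4],[(646+639+641+640)/4,(-184-186-186-184)/4]]
c,y,e=fitrow(P);print("rack",c,y,e)
pts=rowpts(c,y)
for k in(0,1,-1,2): print(k,[bot.solve_ik(np.r_[p,z],att(y,k)) is not None and bot.solve_ik(np.r_[p,z],att(y,k)).round(2) if not isinstance(bot.solve_ik(np.r_[p,z],att(y,k)),list) else np.round(bot.solve_ik(np.r_[p,z],att(y,k)),2) for p in pts[::3] for z in (60,220)])
im=cv2.resize(ims["top"][100:280,160:460],None,fx=2.6,fy=2.6,interpolation=cv2.INTER_CUBIC)
H=dict(cone=101,spool=78,cheese=70,tube=91)
for (n,i) in T.items():
    q=(proj("top",np.r_[pts[i],H[n]])-[160,100])*2.6;cv2.drawMarker(im,tuple(int(v) for v in q),(0,255,0),0,12)
cv2.imwrite("pics/crop1.png",im)
E
```

```text
top [198.7 238.2] [186 225  27  27 563] [456.4 195.5  12. ]
top [238.  239.6] [225 227  27  27 557] [453.9 120.7  12. ]
top [277.1 241.1] [264 228  27  27 554] [451.2  46.   12. ]
top [316.2 242.6] [303 230  27  26 517] [448.7 -28.9  12. ]
stand top (array([452.52757105,  83.35227327]), np.float64(-0.034442469540259424), np.float64(0.25104288111973005))
side [260.6 153.3] [251 147  20  13 189] [457.7 193.8  12. ]
side [263.4 171.6] [254 165  20  14 211] [454.9 119.3  12. ]
side [266.7 192. ] [256 185  22  15 249] [452.2  44.4  12. ]
side [270.4 215. ] [259 207  24  17 312] [449.5 -30.4  12. ]
stand side (array([453.57607953,  81.76125452]), np.float64(-0.0363672169218759), np.float64(0.40764834903427527))
rack [648.375  -72.6875] -0.05599745187245798 1.2761928329080092
0 [array([-0.11,  0.45,  1.63, -0.  ,  1.06, -0.06]), array([-0.11,  0.27,  1.55, -0.  ,  1.32, -0.06]), array([-0.45,  0.47,  1.6 , -0.  ,  1.07, -0.39]), array([-0.45,  0.3 ,  1.52, -0.  ,  1.33, -0.39])]
1 [False, False, False, False]
-1 [False, False, False, False]
2 [array([-0.11,  0.45,  1.63,  0.  ,  1.06, -0.06]), array([-0.11,  0.27,  1.55,  0.  ,  1.32, -0.06]), array([-0.45,  0.47,  1.6 ,  0.  ,  1.07, -0.39]), array([-0.45,  0.3 ,  1.52,  0.  ,  1.33, -0.39])]
```

View pics/crop1.png

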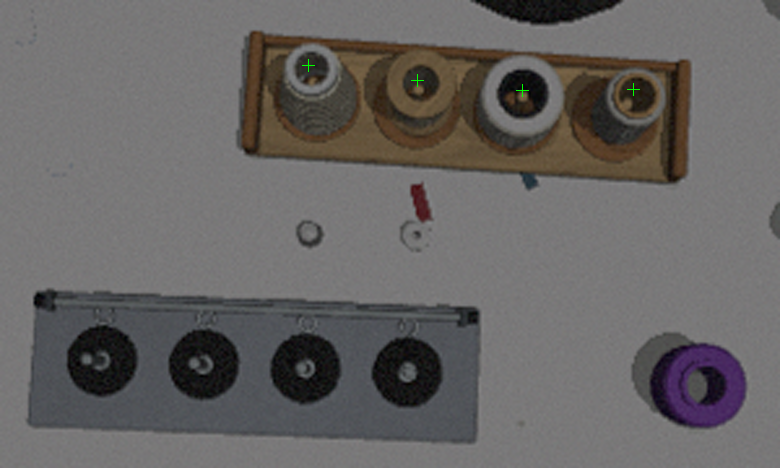

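The crop confirms it: the cream package with a black core (522,93) is third on the rack, and the purple one (700,385) stands apart. The ring centres sit about 3 mm nearer the robot than my markers, so I'll shift the rack estimate. The tube goes first.

```bash
cat >> h.py <<'E'
RK,RY=np.array([646.3,-74.0]),-0.055
SK,SY=np.array([453.0,82.5]),-0.0355
ORD=["cone","spool","cheese","tube"]; G=dict(cone=62,spool=40,cheese=36,tube=50)
def load(n):
    i=ORD.index(n);p=rowpts(RK,RY)[i];s=rowpts(SK,SY)[3-i];g=G[n];hi=125+g
    st=bot.read_state
    if st()["tool_pos"][2]<140: raise SystemExit("low")
    bot.movep(np.r_[p,hi+25],att(RY))
    hit=bot.line_to(np.r_[p,22+g],150,f_stop=15)
    if hit: print("hit going down",st()["tool_pos"]);raise SystemExit
    bot.move_gripper(0.0,25)
    a=st();print(n,"gap mm",round(a["finger_gap"]*94,1),"F",round(a["grasp_force"],1))
    bot.line_to(np.r_[p,hi],150)
    a=st();print("lifted gap",round(a["finger_gap"]*94,1),"t",a["time_s"],np.round(a["wrist_force"],1))
    bot.line_to(np.r_[s,hi],200,attitude=att(SY))
    if bot.line_to(np.r_[s,25+g],130,f_stop=12): print("EARLY contact",st()["tool_pos"],g);raise SystemExit
    h=bot.line_to(np.r_[s,16+g],30,f_stop=4)
    a=st();print("seat",h,"underside z",round(a["tool_pos"][2]-6-g,1),np.round(a["wrist_force"],1),"gap",round(a["finger_gap"]*94,1))
    bot.move_gripper(1.0)
    bot.line_to(np.r_[s,hi+20],200)
    print("t",st()["time_s"])
E
python3 - <<'E'
from h import *
load("tube")
cv2.imwrite("pics/t1.png",cv2.resize(bot.capture("side")[100:300,200:450,::-1],None,fx=3,fy=3))
E
```

```text
tube gap mm 42.4 F 25.0
lifted gap 42.2 t 7.0917 [ 0.4 -0.6 -1.1]
seat True underside z 11.7 [-0.3 -0.7  2.9] gap 42.2
t 12.3167
```

View pics/t1.png

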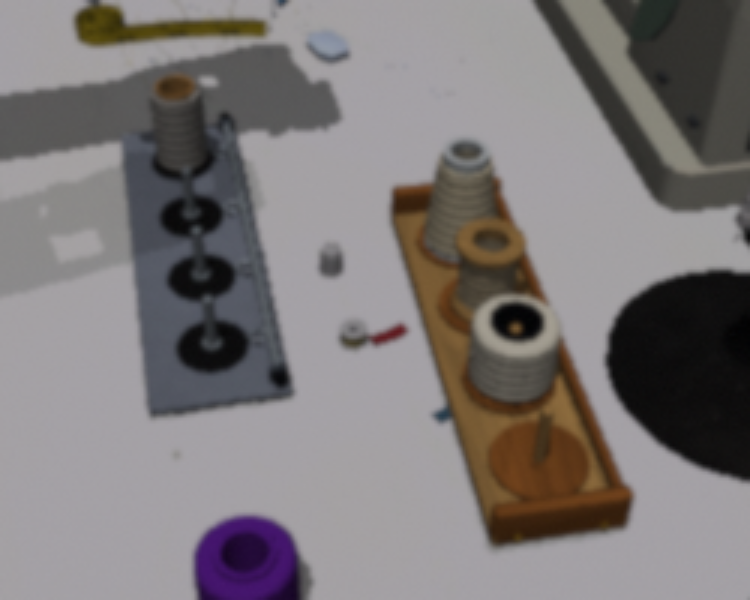

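The tube stands upright on the stand's leftmost pin at crop pixel (178,125), and its rack peg at (540,455) is empty. Next are the other three.

```bash
python3 - <<'E'
from h import *
for n in("cheese","spool","cone"): load(n)
bot.line_to(np.r_[bot.read_state()["tool_pos"][:2],300],200)
bot.set_joints([1.149, 0.245, 1.558, 0, 1.339, -0.174])
a=cv2.resize(bot.capture("side")[100:300,200:450,::-1],None,fx=2,fy=2)
b=cv2.resize(bot.capture("top")[100:300,150:440,::-1],None,fx=2,fy=2)[:, :500]
cv2.imwrite("pics/f.png",np.hstack([a,b])[:,:]if 0 else cv2.resize(np.hstack([a,b]),(800,320)))
print(bot.read_state()["time_s"])
E
```

```text
cheese gap mm 60.1 F 25.0
lifted gap 59.2 t 16.1833 [ 0.5 -0.1 -1.7]
seat True underside z 11.9 [ 0.6 -0.4  2.6] gap 59.3
t 20.5667
spool gap mm 50.6 F 25.0
lifted gap 50.4 t 24.1333 [ 0.3  0.5 -1.5]
seat True underside z 11.8 [0.5 0.5 2.8] gap 50.4
t 28.2
cone gap mm 45.1 F 24.8
lifted gap 45.0 t 31.6833 [ 0.3  0.1 -1.6]
seat True underside z 11.8 [0.7 0.5 1.6] gap 45.4
t 35.825
39.1
```

View pics/f.png

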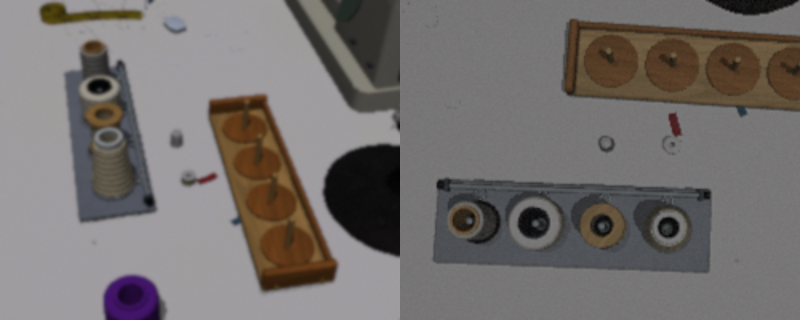

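All four stand upright on their pins. In the top half of the picture they read, left to right, tube (470,220), cheese (536,223), spool (603,226) and cone (669,229). The rack is empty and the arm is clear.

```bash
python3 -c "
from cell import bot
print(bot.sign_off())"
```

```text
the job is handed in; nothing more can be done
None
```

The job is handed in at about 39 s of the 80 s allowed: from left to right the stand now holds tube, cheese, spool and cone, the reverse of the rack, and all four are upright, fully down and let go.

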